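# Feel out the tired lane switches of the bottle filler

## Robot

A 6-joint arm with a two-finger parallel gripper is mounted at the origin on the work surface. World frame = base frame: x ahead of the robot, y to its left, z up, the work surface at z = 0. Lengths are in mm, angles in rad, forces in N, time in s.
With the tool pointing down it reaches from about 400 to 925 mm from the base axis. Payload 12.5 kg.
Tool frame: the origin (TCP) lies midway between the tips of the shut fingers; the grasp point (between the pads) lies 19 mm behind it (env.tcp_to_grasp is the distance from the TCP to the grasp point, in mm); z points along the fingers, y is the line along which they close (so a half turn about z gives the same grasp; the last joint's range is limited). The gripper opens to 95 mm and grips with 3 to 60 N. Pads are 20 mm wide; open, the fingers measure 119 mm over their backs; the gripper's body (75 mm by 180 mm) begins 59 mm behind the grasp point.
Start: joints at [-1.452, 0.491, 1.559, -0, 1.092, -0.106], TCP at [139.342, -609.287, 214.661] pointing down, gripper open.
Joint ranges: [-3.1, 3.1], [-0.84, 2.19], [0.05, 2.79], [-1.13, 4.28], [0.06, 2.93], [-2.69, 2.69]. Speed limits (rad/s): [2.22, 2.22, 2.79, 3.14, 3.14, 3.14].

## Interface

Orientations are given as [roll, pitch, yaw] about the fixed x, y, z axes, in that order (R = Rz(yaw) Ry(pitch) Rx(roll)).
In Python, from cell import env gives the robot as it stands. The module is installed in compiled form; this text tells all that it offers.
- The arm moves only by the tool step_arm, never from a script. Its argument "plan" is a list that holds one entry, the list of rows, each a list of 5 numbers: the shift along the tool's x, y, z in mm, then the turn about the tool's z in degrees, then the opening, from -1 (shut) to 1 (fully open). A call has 1 to 8 rows; each row is the pose to reach, as a shift and turn from the pose commanded when the call began, along the tool's axes at that moment; what a row does not reach only later rows make up. A row lasts 1/12 s, in which the tool goes at most 41.7 mm and 7.16 degrees, less where a joint would pass 70% of its speed; a pose out of reach is approached as far as the arm can. A call with a gripper value outside its range is refused whole. The fingers move at their own pace and stop on an object; the grip force is fixed at half the most. Time passes only in rows, so rows that repeat a pose let the fingers close. It gives the time, the measured TCP pose, the force, the opening and the grip force at its end, in the units of the state.
- env.state(): the state, without advancing time (a new reading comes with each control period).
- env.read_camera(name): name is "side" or "top"; returns the picture (384x512x3 uint8, blue, green, red); there is no depth.
- env.get_calibration(name): a dict with "K" (3x3 intrinsics, pixels), "extrinsics" (4x4, takes a point from world to camera coordinates). Camera axes: x right, y up, looking along -z (the intrinsics and any distortion apply to the point x, -y, -z); pixel columns grow to the right and rows downward; lengths in mm; the calibration is good to about 2 mm. A picture is of the moment at which its call begins. get_calibration takes no time and is no camera call.
- env.job_done(): hands the job in; it is judged then, once.
The state is a dict: "t": time; "joints": joint angles; "qvel": joint speeds; "tau": joint torques, N m; "eef_pos": TCP position; "tcp_rot": TCP orientation; "ft_force": force on the tool from outside, world axes, zero at the start; "moment": the same for the moment, N m; "opening": opening from 0.0 (shut) to 1.0 (fully open); "grip_force": force on a finger pad.
Only numpy, scipy, OpenCV 4.12 (cv2) and the standard library are available. Lean on these libraries where they do the work, as an engineer would, in place of code of your own. Each camera call takes 0.05 s, during which the arm holds its last target. There are 200 camera calls.

## Task

Press each of the four lane switches on the filler's switch box down until it clicks and stays down, feeling how hard each one is: two of them have tired springs and give way at less than half the force of the other two. When all four are down, push the steel marker in front of each tired switch all the way up to its collar so they can be replaced, leave the other two markers where they are, and do not knock over or push away the cork and the stopper that stand on the box.

Things in the scene. Friction and masses are not known exactly. Their poses are not given: they have to be found in the camera images.
- switch_box: Fixed grey steel box, 165 mm deep (x) by 344 mm wide (y) with its wooden cheeks; flat top panel 50 mm above the bench. Origin on the bench under it; x points away from the robot, y along the row of switches, z up. Four look-alike switch units stand on it 75 mm apart, their keys 20 mm to +x of the origin, at y = 112.5, 37.5, -37.5 and -112.5 mm. Which two are tired varies and cannot be seen.
- place_1 (a point): Panel surface on the axis of the key at place 1 (1 is at the box's +y end); axes as switch_box. Key: round, white, 32 mm across, its top 24 mm above this point when up, 15.5 mm when down, in a black collar 44 mm across, 10 mm tall. Its steel marker lies on the robot's side: block centre at y = 0, x = -67 mm when back at its far stop, -37 mm when fully home by the collar.
- place_2 (a point): Panel surface on the axis of the key at place 2 (1 is at the box's +y end); axes as switch_box. Key: round, white, 32 mm across, its top 24 mm above this point when up, 15.5 mm when down, in a black collar 44 mm across, 10 mm tall. Its steel marker lies on the robot's side: block centre at y = 0, x = -67 mm when back at its far stop, -37 mm when fully home by the collar.
- place_3 (a point): Panel surface on the axis of the key at place 3 (1 is at the box's +y end); axes as switch_box. Key: round, white, 32 mm across, its top 24 mm above this point when up, 15.5 mm when down, in a black collar 44 mm across, 10 mm tall. Its steel marker lies on the robot's side: block centre at y = 0, x = -67 mm when back at its far stop, -37 mm when fully home by the collar.
- place_4 (a point): Panel surface on the axis of the key at place 4 (1 is at the box's +y end); axes as switch_box. Key: round, white, 32 mm across, its top 24 mm above this point when up, 15.5 mm when down, in a black collar 44 mm across, 10 mm tall. Its steel marker lies on the robot's side: block centre at y = 0, x = -67 mm when back at its far stop, -37 mm when fully home by the collar.
- key_k (a joint): Metres that one of the four keys is pressed: 0 up, 0.0085 latched down. It resists with rising force for some 3 mm, then snaps down (click) and stays down; let go sooner, it rises again. Two sound keys give way at about 12 N, two tired ones at about 5 N. Once down it tells no more. The letters tell neither place nor marker, and change places from run to run.
- key_m (a joint): Metres that one of the four keys is pressed: 0 up, 0.0085 latched down. It resists with rising force for some 3 mm, then snaps down (click) and stays down; let go sooner, it rises again. Two sound keys give way at about 12 N, two tired ones at about 5 N. Once down it tells no more. The letters tell neither place nor marker, and change places from run to run.
- key_r (a joint): Metres that one of the four keys is pressed: 0 up, 0.0085 latched down. It resists with rising force for some 3 mm, then snaps down (click) and stays down; let go sooner, it rises again. Two sound keys give way at about 12 N, two tired ones at about 5 N. Once down it tells no more. The letters tell neither place nor marker, and change places from run to run.
- key_t (a joint): Metres that one of the four keys is pressed: 0 up, 0.0085 latched down. It resists with rising force for some 3 mm, then snaps down (click) and stays down; let go sooner, it rises again. Two sound keys give way at about 12 N, two tired ones at about 5 N. Once down it tells no more. The letters tell neither place nor marker, and change places from run to run.
- marker_a (a joint): Marker of one of the four switches (letters tell neither place nor key): steel block 10 mm long (x), 18 mm wide, from 2 to 15 mm above the panel, on a straight track along the box's x, about 1.5 N of friction. Metres from its far stop towards the key, 0 to 0.030 (hard stop, fully home); starts between 0 and 0.005 and stays where it is pushed.
- marker_b (a joint): Marker of one of the four switches (letters tell neither place nor key): steel block 10 mm long (x), 18 mm wide, from 2 to 15 mm above the panel, on a straight track along the box's x, about 1.5 N of friction. Metres from its far stop towards the key, 0 to 0.030 (hard stop, fully home); starts between 0 and 0.005 and stays where it is pushed.
- marker_c (a joint): Marker of one of the four switches (letters tell neither place nor key): steel block 10 mm long (x), 18 mm wide, from 2 to 15 mm above the panel, on a straight track along the box's x, about 1.5 N of friction. Metres from its far stop towards the key, 0 to 0.030 (hard stop, fully home); starts between 0 and 0.005 and stays where it is pushed.
- marker_d (a joint): Marker of one of the four switches (letters tell neither place nor key): steel block 10 mm long (x), 18 mm wide, from 2 to 15 mm above the panel, on a straight track along the box's x, about 1.5 N of friction. Metres from its far stop towards the key, 0 to 0.030 (hard stop, fully home); starts between 0 and 0.005 and stays where it is pushed.
- cork: Wine cork, 24 mm across, 45 mm tall, standing on the panel behind the keys. Origin: centre of its underside. To be left alone.
- stopper: Small aluminium bottle stopper, 30 mm across its head, 32 mm tall, standing on the panel behind the keys. Origin: centre of its underside. To be left alone.

How it is judged:
By the outcome, as a careful person would: the job done as asked, in the order asked, and still so for the second after the job is handed in, with the robot touching nothing.
It also fails if it takes over 48 s, if anything falls off the work surface, if the arm or the gripper's body presses on something with over 40 N, if the wrist force passes 120 N, or if a joint passes its speed limit or range.

## Working session

There is one attempt and no reset: what is moved stays moved. The work goes in short steps, Python scripts to look and compute and a tool call to move; the robot and the scene stay as the last step left them, time stands still between calls to the robot, and variables do not carry over. Pictures are saved under pics/ and viewed, at most 10 in all, crops included, and the job is handed in when it is done.

Besides the shell and the picture viewer there is one more tool, called after "Emit:" as name([rows], argument=value, ...), one row to a line, values as JSON. step_arm: Moves the arm, as the interface text tells. Its arguments: {"type":"object","properties":{"plan":{"type":"array"}},"required":["plan"]}

```bash
mkdir -p pics; python3 - <<'E'
from cell import env
import cv2
for n in("top","side"):
    cv2.imwrite(f"pics/{n}0.png",env.read_camera(n)); c=env.get_calibration(n); print(n,c["K"],c["extrinsics"])
print(env.state())
E
```

```text
top [[449.60583895   0.         247.58198801]
 [  0.         449.60583895 192.61283805]
 [  0.           0.           1.        ]] [[ 2.41877322e-02 -9.99505530e-01 -2.00909987e-02  3.08397227e+01]
 [ 9.94215929e-01  2.19464448e-02  1.05133436e-01 -5.83016781e+02]
 [-1.04640525e-01 -2.25177304e-02  9.94255155e-01 -6.59716197e+02]
 [ 0.00000000e+00  0.00000000e+00  0.00000000e+00  1.00000000e+00]]
side [[384.40001333   0.         249.44604949]
 [  0.         384.40001333 187.44895313]
 [  0.           0.           1.        ]] [[-8.89764646e-01 -4.56415989e-01 -1.82220633e-03  5.23902873e+02]
 [ 3.15255680e-01 -6.17455503e-01  7.20668133e-01 -1.88998429e+02]
 [-3.30049590e-01  6.40650565e-01  6.93277810e-01 -5.48489429e+02]
 [ 0.00000000e+00  0.00000000e+00  0.00000000e+00  1.00000000e+00]]
{'t': 0.1, 'joints': array([-1.45160185e+00,  4.91488112e-01,  1.55939893e+00, -3.99642633e-05,
        1.09167909e+00, -1.05598146e-01]), 'qvel': array([-0.00059635,  0.00025603, -0.00019444,  0.00078922, -0.0009681 ,
       -0.00137526]), 'tau': array([ 2.11575934e-03, -6.13623762e+01, -2.58605933e+01,  6.93777390e-02,
        4.69824811e-02, -4.25850408e-05]), 'eef_pos': array([ 139.30318387, -609.05686115,  214.12352913]), 'tcp_rot': array([-3.14062086e+00, -6.73578283e-05,  2.24811027e-01]), 'ft_force': array([ 0.30859008, -0.96356137,  0.81916517]), 'moment': array([ 0.06042105, -0.00643195,  0.00926376]), 'grip_force': 0.0, 'opening': 1.001244996532199}
```

View pics/top0.png

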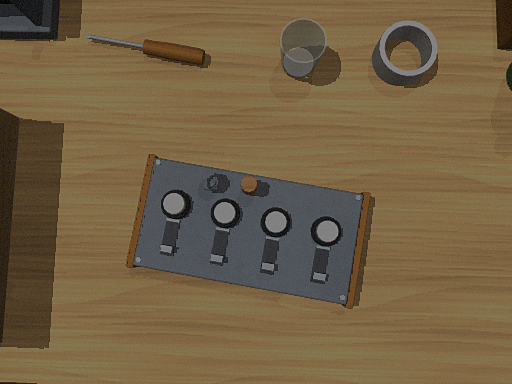

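View pics/side0.png

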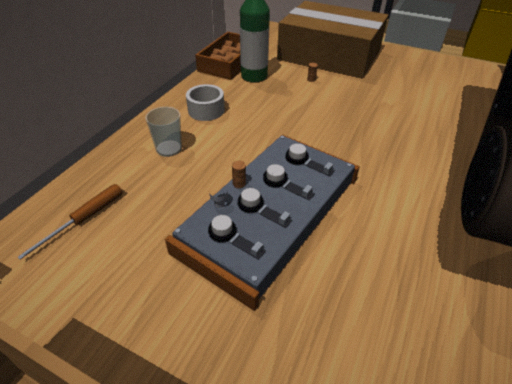

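```bash
cat > h.py <<'E'
import numpy as np, cv2
from cell import env
from scipy.optimize import least_squares
def proj(n,P):
    c=env.get_calibration(n); P=np.atleast_2d(P)
    p=P@c["extrinsics"][:3,:3].T+c["extrinsics"][:3,3]
    q=np.c_[p[:,0],-p[:,1],-p[:,2]]@c["K"].T
    return q[:,:2]/q[:,2:]
def back(n,uv,z):
    return least_squares(lambda s:(proj(n,[*s,z])-uv).ravel(),[550,0]).x
def loc(p,b):
    c,s=np.cos(p[2]),np.sin(p[2]); b=np.atleast_2d(b)
    return np.c_[p[0]+c*b[:,0]-s*b[:,1],p[1]+s*b[:,0]+c*b[:,1],b[:,2]]
YS=[112.5,37.5,-37.5,-112.5]
E
python3 - <<'E'
from h import *
obs={}
for n,roi in(("top",(150,180,350,255)),("side",(190,135,320,245))):
    im=cv2.imread(f"pics/{n}0.png"); m=((im.min(2)>130)&(im.max(2)-im.min(2)<40)).astype(np.uint8)
    M=np.zeros_like(m);x0,y0,x1,y1=roi;M[y0:y1,x0:x1]=m[y0:y1,x0:x1]
    k,_,st,ce=cv2.connectedComponentsWithStats(M)
    L=[(ce[i],st[i,4]) for i in range(1,k) if st[i,4]>40]; print(n,[(c.round(1),a) for c,a in L])
    obs[n]=np.array([c for c,a in L])
t=obs["top"];t=t[np.argsort(t[:,0])]
K=np.array([[20,y,74] for y in YS])
for names in(("top",),("top","side")):
    def f(p):
        r=(proj("top",loc(p,K))-t).ravel()
        if len(names)>1:
            s=obs["side"];s=s[np.argsort(-s[:,1])]; r=np.r_[r,(proj("side",loc(p,K+[0,0,-2]))-s).ravel()]
        return r
    o=least_squares(f,[560,0,-.1]); print(o.x,np.round(o.fun,1)); p=o.x
print("keys",loc(p,K).round(1)); 
for n,uv,z in(("cork",(249,184),90),("stopper",(213,183),75)):
    w=back("top",uv,z); c,s=np.cos(p[2]),np.sin(p[2]);d=w-p[:2]; print(n,w,(c*d[0]+s*d[1],-s*d[0]+c*d[1]))
for n,uv in(("m1",(166,250)),("m2",(217,260)),("m3",(267,268)),("m4",(319,278))):
    w=back("top",uv,65); d=w-p[:2]; print(n,w,(c*d[0]+s*d[1],-s*d[0]+c*d[1]))
np.save("pose.npy",p)
E
```

```text
top [(array([174.3, 204.6]), np.int32(67)), (array([224.1, 211.9]), np.int32(96)), (array([275.1, 221.5]), np.int32(89)), (array([327.5, 230.7]), np.int32(97))]
side [(array([297.3, 148.3]), np.int32(132)), (array([275.2, 169.6]), np.int32(160)), (array([250.2, 194.1]), np.int32(193)), (array([221.1, 222.1]), np.int32(240))]
[ 5.22630051e+02  4.20179795e+01 -1.47476538e-01] [-1.2 -0.7  0.1  0.7  0.7  0.1  0.4 -0.2]
[ 5.22799385e+02  4.20028331e+01 -1.51175968e-01] [-1.1 -1.1  0.2  0.5  0.7  0.1  0.4  0.   0.5  0.3 -0.   0.2 -0.   0.2
 -0.2 -0.1]
keys [[559.5 150.2  74. ]
 [548.2  76.1  74. ]
 [536.9   1.9  74. ]
 [525.6 -72.2  74. ]]
cork [588.17122725  41.28297187] (np.float64(64.73466622403218), np.float64(9.133400326464155))
stopper [590.36942805  93.57987551] (np.float64(59.03184067690908), np.float64(61.164890763105696))
m1 [492.53787673 159.51008481] (np.float64(-47.61305028131497), np.float64(111.60963445634587))
m2 [480.0804798   85.21326866] (np.float64(-48.73920697133485), np.float64(36.28410491471581))
m3 [470.53153174  13.08085849] (np.float64(-47.31604790545493), np.float64(-36.46368971505852))
m4 [458.31759843 -61.33699016] (np.float64(-48.183290179210665), np.float64(-111.8722055145707))
```

Emit:
step_arm([
  [[30,-27,6,5,-1],[60,-54,12,10,-1],[90,-81,18,15,-1],[120,-108,24,20,-1],[150,-135,30,21.5,-1],[180,-162,36,21.5,-1],[210,-189,42,21.5,-1],[240,-216,48,21.5,-1]],
])

```text
t: 0.77
eef_pos: [325.8, -343.4, 166.3]
tcp_rot: [-3.142, 0.0, -0.151]
ft_force: [1.1, -0.8, -0.6]
opening: 0.495
grip_force: 0.0
```

```bash
cat >> h.py <<'E'
def tool_to(P):
    s=env.state(); from scipy.spatial.transform import Rotation as R
    return R.from_euler("xyz",s["tcp_rot"]).inv().apply(np.array(P)-s["eef_pos"]).round(1)
def stat():
    s=env.state(); p=np.load("pose.npy"); d=s["eef_pos"][:2]-p[:2];c,q=np.cos(p[2]),np.sin(p[2])
    print(s["t"],"pos",s["eef_pos"].round(2),"rot",s["tcp_rot"].round(4),"box",(c*d[0]+q*d[1]).round(2),(-q*d[0]+c*d[1]).round(2),(s["eef_pos"][2]-50).round(2),"f",s["ft_force"].round(2),s["opening"])
E
python3 - <<'E'
from h import *
stat(); print(tool_to([525.6,-72.2,100]))
E
```

```text
0.7667 pos [ 325.75 -343.44  166.34] rot [-3.1416  0.     -0.1508] box -136.75 -410.73 116.34 f [ 1.05 -0.81 -0.56] 0.4950519550963475
[ 156.8 -298.2   66.3]
```

Emit:
step_arm([
  [[19,-36,6,0,-1],[38,-72,12,0,-1],[57,-108,18,0,-1],[76,-144,24,0,-1],[95,-180,30,0,-1],[114,-216,36,0,-1],[133,-253,42,0,-1],[150,-290,50,0,-1]],
])

```text
t: 1.43
eef_pos: [518.0, -79.3, 116.5]
tcp_rot: [3.141, -0.001, -0.15]
ft_force: [1.1, -1.3, -0.1]
opening: 0.008
grip_force: 0.0
```

```bash
python3 - <<'E'
from h import *
stat(); print(tool_to([525.6,-72.2,82]))
E
```

```text
1.4333 pos [518.   -79.25 116.48] rot [ 3.1414e+00 -6.0000e-04 -1.5040e-01] box 13.51 -120.59 66.48 f [ 1.11 -1.3  -0.09] 0.008296247610130992
[ 6.4 -8.1 34.5]
```

Emit:
step_arm([
  [[6.5,-8,20,0,-1],[6.5,-8,34,0,-1],[6.5,-8,34,0,-1],[6.5,-8,34,0,-1]],
])

```text
t: 1.77
eef_pos: [524.0, -74.0, 82.2]
tcp_rot: [-3.141, 0.002, -0.15]
ft_force: [-0.2, 0.7, 1.5]
opening: 0.002
grip_force: 0.0
```

```bash
python3 - <<'E'
from h import *
stat(); im=[env.read_camera(n) for n in("side","top")]
a=cv2.resize(im[0][120:320,150:350],(400,400));b=cv2.resize(im[1][130:330,180:380],(400,400))
cv2.imwrite("pics/c1.png",np.hstack([a,b]))
stat()
E
```

```text
1.7667 pos [524.01 -74.03  82.21] rot [-3.1415e+00  1.9000e-03 -1.5020e-01] box 18.67 -114.53 32.21 f [-0.17  0.7   1.48] 0.001888108376645283
1.8667 pos [524.53 -74.72  83.34] rot [ 3.1414e+00 -6.0000e-04 -1.5120e-01] box 19.29 -115.13 33.34 f [ 0.16 -0.04  0.57] 0.00482527715682102
```

View pics/c1.png

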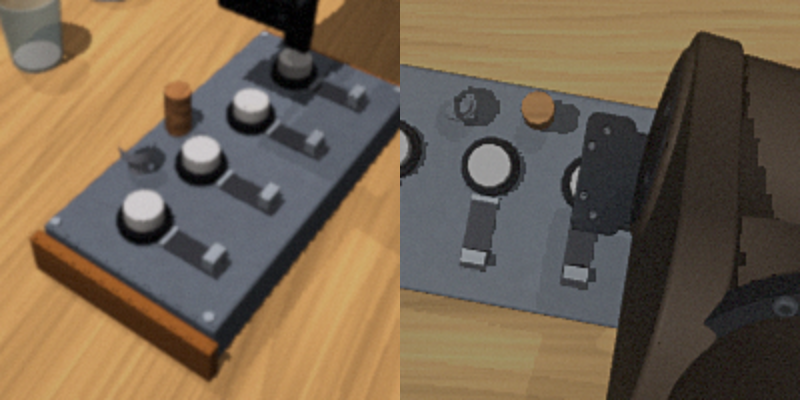

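Emit:
step_arm([
  [[0.5,-2,6,0,-1],[0.5,-2,8.7,0,-1],[0.5,-2,9.7,0,-1],[0.5,-2,9.7,0,-1]],
])

```text
t: 2.2
eef_pos: [525.4, -72.7, 73.3]
tcp_rot: [3.141, -0.001, -0.151]
ft_force: [-0.4, -0.2, 6.5]
opening: 0.007
grip_force: 2.9
```

Emit:
step_arm([
  [[0,0,0.5,0,-1],[0,0,0.7,0,-1],[0,0,0.7,0,-1]],
])

```text
t: 2.45
eef_pos: [525.5, -72.7, 72.9]
tcp_rot: [3.141, -0.001, -0.151]
ft_force: [-1.3, -0.2, 7.6]
opening: 0.003
grip_force: 3.6
```

Emit:
step_arm([
  [[0,0,0.5,0,-1],[0,0,0.5,0,-1]],
])

```text
t: 2.62
eef_pos: [525.5, -72.7, 72.4]
tcp_rot: [3.141, -0.001, -0.151]
ft_force: [-1.5, -0.4, 7.7]
opening: 0.002
grip_force: 4.1
```

Emit:
step_arm([
  [[0,0,0.5,0,-1],[0,0,0.5,0,-1]],
])

```text
t: 2.78
eef_pos: [525.4, -72.6, 72.0]
tcp_rot: [3.141, -0.001, -0.151]
ft_force: [-2.0, -1.1, 9.5]
opening: 0.005
grip_force: 4.6
```

Emit:
step_arm([
  [[0,0,0.5,0,-1],[0,0,0.5,0,-1]],
])

```text
t: 2.95
eef_pos: [525.5, -72.6, 71.6]
tcp_rot: [3.141, -0.001, -0.151]
ft_force: [-1.5, -0.3, 9.5]
opening: 0.008
grip_force: 4.9
```

Emit:
step_arm([
  [[0,0,0.5,0,-1],[0,0,0.5,0,-1]],
])

```text
t: 3.12
eef_pos: [525.5, -72.7, 71.1]
tcp_rot: [3.141, -0.001, -0.151]
ft_force: [-2.7, -0.9, 10.5]
opening: 0.005
grip_force: 4.9
```

Emit:
step_arm([
  [[0,0,1,0,-1],[0,0,2,0,-1],[0,0,3,0,-1],[0,0,4,0,-1],[0,0,5,0,-1],[0,0,5,0,-1]],
])

```text
t: 3.62
eef_pos: [525.2, -72.4, 65.6]
tcp_rot: [3.141, -0.0, -0.151]
ft_force: [-1.6, -0.2, 6.6]
opening: 0.007
grip_force: 3.5
```

Emit:
step_arm([
  [[0,0,0.8,0,-1],[0,0,0.8,0,-1]],
])

```text
t: 3.78
eef_pos: [525.3, -72.4, 65.4]
tcp_rot: [3.141, -0.001, -0.15]
ft_force: [-4.2, 0.8, 15.2]
opening: 0.004
grip_force: 7.9
```

Emit:
step_arm([
  [[0,0,-17,0,-1],[0,-37,-17,0,-1],[0,-75,-17,0,-1],[0,-75,-15,0,-1],[0,-75,-15,0,-1],[0,-75,-15,0,-1]],
])

```text
t: 4.28
eef_pos: [536.3, 1.8, 79.2]
tcp_rot: [3.141, 0.001, -0.15]
ft_force: [-0.5, 0.1, -0.1]
opening: 0.003
grip_force: 0.0
```

```bash
python3 - <<'E'
from h import *
stat(); im=[env.read_camera(n) for n in("side","top")]
a=cv2.resize(im[0][120:320,150:350],(400,400));b=cv2.resize(im[1][130:330,180:380],(400,400))
cv2.imwrite("pics/c2.png",np.hstack([a,b]))
stat()
E
```

```text
4.2833 pos [536.29   1.79  79.19] rot [ 3.1414e+00  6.0000e-04 -1.4970e-01] box 19.39 -37.72 29.19 f [-0.53  0.08 -0.09] 0.003078074088668096
4.3833 pos [536.37   1.04  79.34] rot [ 3.1414e+00  3.0000e-04 -1.5130e-01] box 19.58 -38.45 29.34 f [ 0.82 -0.23 -0.73] 0.005559822721651356
```

View pics/c2.png

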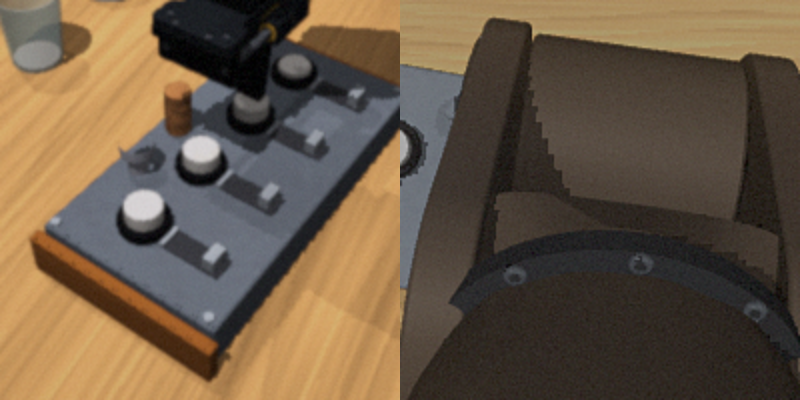

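Emit:
step_arm([
  [[0,0,4,0,-1],[0,0,5.5,0,-1],[0,0,6.5,0,-1],[0,0,6.5,0,-1]],
])

```text
t: 4.72
eef_pos: [536.5, 1.3, 72.8]
tcp_rot: [3.141, 0.0, -0.151]
ft_force: [-0.7, -1.9, 2.8]
opening: 0.007
grip_force: 1.5
```

Emit:
step_arm([
  [[0,0,0.5,0,-1],[0,0,0.7,0,-1],[0,0,0.7,0,-1]],
])

```text
t: 4.97
eef_pos: [536.6, 1.7, 72.4]
tcp_rot: [3.141, -0.0, -0.151]
ft_force: [-0.6, -2.0, 3.1]
opening: 0.005
grip_force: 1.8
```

Emit:
step_arm([
  [[0,0,0.6,0,-1],[0,0,0.6,0,-1]],
])

```text
t: 5.13
eef_pos: [536.6, 1.8, 71.7]
tcp_rot: [3.141, -0.0, -0.15]
ft_force: [-0.3, -2.2, 4.7]
opening: 0.005
grip_force: 2.0
```

Emit:
step_arm([
  [[0,0,0.6,0,-1],[0,0,0.6,0,-1]],
])

```text
t: 5.3
eef_pos: [536.6, 1.8, 71.0]
tcp_rot: [3.141, -0.0, -0.15]
ft_force: [0.0, -2.8, 4.8]
opening: 0.005
grip_force: 2.1
```

Emit:
step_arm([
  [[0,0,0.6,0,-1],[0,0,0.6,0,-1]],
])

```text
t: 5.47
eef_pos: [536.6, 1.8, 70.4]
tcp_rot: [3.141, -0.0, -0.15]
ft_force: [-0.0, -2.9, 5.0]
opening: 0.005
grip_force: 2.0
```

Emit:
step_arm([
  [[0,0,1,0,-1],[0,0,2,0,-1],[0,0,3,0,-1],[0,0,4,0,-1],[0,0,5,0,-1],[0,0,6,0,-1],[0,0,6,0,-1]],
])

```text
t: 6.05
eef_pos: [536.3, 2.1, 65.5]
tcp_rot: [-3.142, -0.0, -0.15]
ft_force: [-4.5, 1.2, 17.6]
opening: 0.005
grip_force: 8.8
```

Emit:
step_arm([
  [[0,0,-17,0,-1],[0,-37,-17,0,-1],[0,-75,-17,0,-1],[0,-75,-15,0,-1],[0,-75,-15,0,-1],[0,-75,-15,0,-1]],
])

```text
t: 6.55
eef_pos: [547.3, 76.0, 79.1]
tcp_rot: [3.141, 0.001, -0.15]
ft_force: [0.1, -0.0, -0.1]
opening: 0.005
grip_force: 0.0
```

Emit:
step_arm([
  [[0,0,4,0,-1],[0,0,5.5,0,-1],[0,0,6.5,0,-1],[0,0,6.5,0,-1]],
])

```text
t: 6.88
eef_pos: [547.7, 75.2, 73.0]
tcp_rot: [3.141, 0.0, -0.152]
ft_force: [-2.0, -1.2, 6.3]
opening: 0.005
grip_force: 3.4
```

Emit:
step_arm([
  [[0,0,0.5,0,-1],[0,0,0.7,0,-1],[0,0,0.7,0,-1]],
])

```text
t: 7.13
eef_pos: [547.7, 75.2, 72.6]
tcp_rot: [3.141, -0.0, -0.151]
ft_force: [-1.4, -1.4, 7.7]
opening: 0.0
grip_force: 4.0
```

Emit:
step_arm([
  [[0,0,0.6,0,-1],[0,0,0.6,0,-1]],
])

```text
t: 7.3
eef_pos: [547.7, 75.2, 72.1]
tcp_rot: [3.141, -0.0, -0.152]
ft_force: [-2.7, -0.5, 9.4]
opening: 0.003
grip_force: 4.5
```

Emit:
step_arm([
  [[0,0,0.6,0,-1],[0,0,0.6,0,-1]],
])

```text
t: 7.47
eef_pos: [547.7, 75.2, 71.5]
tcp_rot: [3.141, -0.0, -0.151]
ft_force: [-2.2, -0.7, 9.6]
opening: 0.005
grip_force: 4.9
```

Emit:
step_arm([
  [[0,0,0.6,0,-1],[0,0,0.6,0,-1]],
])

```text
t: 7.63
eef_pos: [547.8, 75.2, 70.9]
tcp_rot: [3.141, -0.0, -0.151]
ft_force: [-2.3, -1.3, 9.8]
opening: 0.007
grip_force: 4.9
```

Emit:
step_arm([
  [[0,0,1,0,-1],[0,0,2,0,-1],[0,0,3,0,-1],[0,0,4,0,-1],[0,0,5,0,-1],[0,0,6,0,-1],[0,0,6,0,-1]],
])

```text
t: 8.22
eef_pos: [547.8, 75.5, 65.5]
tcp_rot: [3.141, -0.0, -0.151]
ft_force: [-4.3, -2.9, 15.8]
opening: 0.007
grip_force: 8.0
```

Place 2 is sound; place 1 should be tired.

Emit:
step_arm([
  [[0,0,-17,0,-1],[0,-37,-17,0,-1],[0,-75,-17,0,-1],[0,-75,-15,0,-1],[0,-75,-15,0,-1],[0,-75,-15,0,-1]],
])

```text
t: 8.72
eef_pos: [558.5, 149.9, 79.0]
tcp_rot: [3.141, 0.001, -0.15]
ft_force: [0.2, 0.3, -0.5]
opening: 0.003
grip_force: 0.0
```

Emit:
step_arm([
  [[0,0,4,0,-1],[0,0,5.5,0,-1],[0,0,6.5,0,-1],[0,0,6.5,0,-1]],
])

```text
t: 9.05
eef_pos: [558.9, 149.3, 72.8]
tcp_rot: [3.141, 0.0, -0.151]
ft_force: [-0.7, -2.8, 2.9]
opening: 0.006
grip_force: 1.5
```

Emit:
step_arm([
  [[0,0,0.5,0,-1],[0,0,0.7,0,-1],[0,0,0.7,0,-1]],
])

```text
t: 9.3
eef_pos: [559.1, 149.9, 72.4]
tcp_rot: [3.142, -0.0, -0.151]
ft_force: [-0.6, -2.2, 2.6]
opening: 0.003
grip_force: 1.8
```

Emit:
step_arm([
  [[0,0,0.6,0,-1],[0,0,0.6,0,-1]],
])

```text
t: 9.47
eef_pos: [559.1, 150.1, 71.7]
tcp_rot: [3.141, -0.0, -0.15]
ft_force: [0.5, -2.3, 4.2]
opening: 0.001
grip_force: 2.0
```

Emit:
step_arm([
  [[0,0,0.6,0,-1],[0,0,1.2,0,-1]],
])

```text
t: 9.63
eef_pos: [559.1, 150.1, 70.5]
tcp_rot: [3.142, -0.0, -0.15]
ft_force: [-0.5, -2.4, 4.5]
opening: 0.006
grip_force: 2.1
```

Emit:
step_arm([
  [[0,0,1,0,-1],[0,0,2,0,-1],[0,0,3,0,-1],[0,0,4,0,-1],[0,0,5,0,-1],[0,0,6,0,-1],[0,0,6,0,-1]],
])

```text
t: 10.22
eef_pos: [558.8, 150.3, 65.5]
tcp_rot: [-3.141, -0.0, -0.15]
ft_force: [-5.5, -0.1, 15.3]
opening: 0.005
grip_force: 7.8
```

```bash
python3 -c "
from h import *
stat()"
```

```text
10.2167 pos [558.79 150.34  65.52] rot [-3.1415e+00 -1.0000e-04 -1.5040e-01] box 19.27 112.52 15.52 f [-5.5  -0.09 15.3 ] 0.005042993568023836
```

Emit:
step_arm([
  [[0,0,-20,0,-1],[-35,0,-20,0,-1],[-65,0,-20,0,-1],[-94,0,-20,0,-1],[-94,0,-10,0,-1],[-94,0,-10,0,-1]],
])

```text
t: 10.72
eef_pos: [464.8, 164.5, 73.7]
tcp_rot: [3.141, 0.001, -0.15]
ft_force: [0.6, 1.1, -0.8]
opening: 0.008
grip_force: 0.0
```

```bash
python3 - <<'E'
from h import *
stat(); im=env.read_camera("side")
cv2.imwrite("pics/c3.png",cv2.resize(im[120:320,150:390],(720,600),interpolation=cv2.INTER_CUBIC))
stat()
E
```

```text
10.7167 pos [464.82 164.48  73.67] rot [ 3.1411e+00  1.4000e-03 -1.4950e-01] box -75.77 112.35 23.67 f [ 0.62  1.12 -0.84] 0.0075291949223575
10.7667 pos [466.15 164.43  74.09] rot [ 3.1414e+00  4.0000e-04 -1.5010e-01] box -74.44 112.5 24.09 f [0.06 0.37 1.06] 0.0035881251024240633
```

View pics/c3.png

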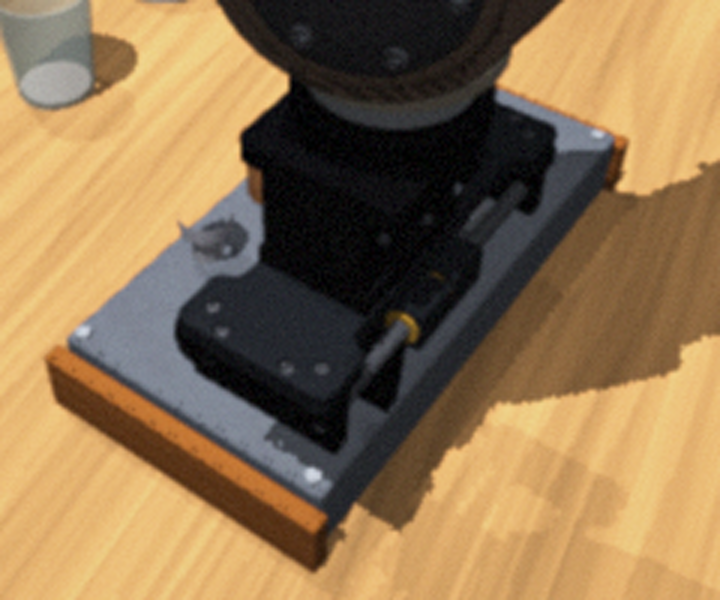

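Emit:
step_arm([
  [[0,0,12,0,-1],[0,0,20,0,-1],[0,0,20,0,-1],[0,0,20,0,-1]],
])

```text
t: 11.1
eef_pos: [466.4, 164.1, 54.0]
tcp_rot: [3.141, 0.001, -0.151]
ft_force: [0.2, -0.0, 0.4]
opening: 0.006
grip_force: 0.0
```

Emit:
step_arm([
  [[5,0,0,0,-1],[10,0,0,0,-1],[15,0,0,0,-1],[20,0,0,0,-1],[25,0,0,0,-1],[30,0,0,0,-1],[34,0,0,0,-1],[37,0,0,0,-1]],
])

```text
t: 11.77
eef_pos: [503.1, 158.6, 54.4]
tcp_rot: [3.142, -0.0, -0.151]
ft_force: [-2.2, -0.2, 1.6]
opening: 0.001
grip_force: 0.8
```

```bash
python3 -c "
from h import *
stat()"
```

```text
11.7667 pos [503.14 158.57  54.44] rot [ 3.1415e+00 -1.0000e-04 -1.5060e-01] box -36.99 112.27 4.44 f [-2.21 -0.17  1.65] 0.0013730713555481805
```

Emit:
step_arm([
  [[1,0,0,0,-1],[2,0,0,0,-1],[3,0,0,0,-1],[4,0,0,0,-1],[4.5,0,0,0,-1],[4.5,0,0,0,-1]],
])

```text
t: 12.27
eef_pos: [505.5, 158.2, 54.4]
tcp_rot: [3.141, 0.003, -0.15]
ft_force: [-8.1, 2.5, 5.7]
opening: 0.007
grip_force: 4.1
```

Emit:
step_arm([
  [[0.5,0,0,0,-1],[1,0,0,0,-1],[1,0,0,0,-1]],
])

```text
t: 12.52
eef_pos: [505.6, 158.1, 54.3]
tcp_rot: [3.141, 0.005, -0.15]
ft_force: [-11.5, 3.8, 7.6]
opening: 0.001
grip_force: 6.2
```

Emit:
step_arm([
  [[-20,0,0,0,-1],[-42,0,-10,0,-1],[-42,38,-25,0,-1],[-42,75,-25,0,-1],[-42,112,-25,0,-1],[-42,150,-25,0,-1],[-42,150,-20,0,-1],[-42,150,-20,0,-1]],
])

```text
t: 13.18
eef_pos: [444.0, 14.2, 74.2]
tcp_rot: [3.141, -0.0, -0.154]
ft_force: [1.0, 0.0, 0.9]
opening: 0.007
grip_force: 0.0
```

```bash
python3 - <<'E'
from h import *
im=env.read_camera("side")
cv2.imwrite("pics/c4.png",cv2.resize(im[120:320,150:390],(720,600),interpolation=cv2.INTER_CUBIC))
stat()
E
```

```text
13.2333 pos [444.18  15.35  74.33] rot [ 3.1415 -0.     -0.1525] box -73.71 -38.19 24.33 f [ 0.08 -0.12 -0.31] 0.0050253599455984755
```

View pics/c4.png

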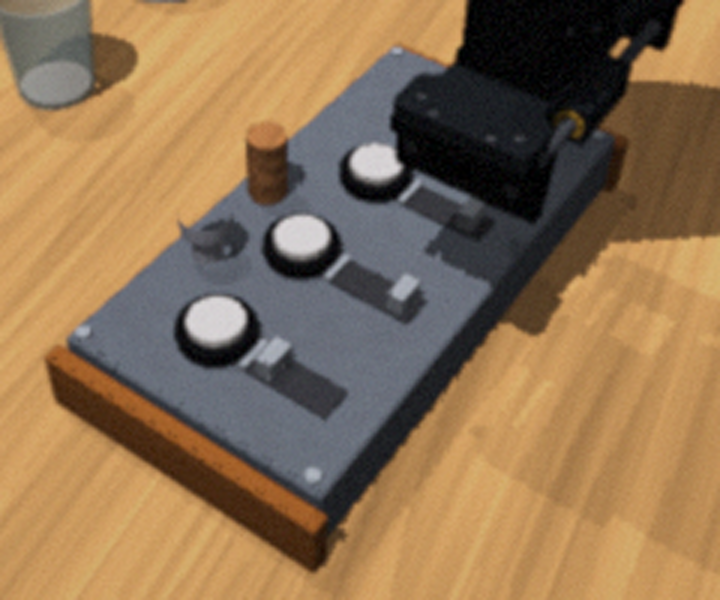

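Marker 1 is home at (270,355), keys 1–3 are down, and the cork and stopper are standing. I'll push marker 3 at (470,215) the same way.

Emit:
step_arm([
  [[-2,0,12,0,-1],[-2,0,20,0,-1],[-2,0,20,0,-1],[-2,0,20,0,-1]],
])

```text
t: 13.57
eef_pos: [442.0, 17.0, 54.2]
tcp_rot: [3.141, 0.001, -0.149]
ft_force: [-0.4, 0.3, 0.4]
opening: 0.004
grip_force: 0.0
```

Emit:
step_arm([
  [[5,0,0,0,-1],[10,0,0,0,-1],[15,0,0,0,-1],[20,0,0,0,-1],[25,0,0,0,-1],[30,0,0,0,-1],[34,0,0,0,-1],[37,0,0,0,-1]],
])

```text
t: 14.23
eef_pos: [479.2, 10.5, 54.5]
tcp_rot: [3.142, -0.0, -0.151]
ft_force: [-2.2, 0.2, 1.1]
opening: 0.001
grip_force: 0.8
```

Emit:
step_arm([
  [[1,0,0,0,-1],[2,0,0,0,-1],[3,0,0,0,-1],[4,0,0,0,-1],[5,0,0,0,-1],[5,0,0,0,-1]],
])

```text
t: 14.73
eef_pos: [482.2, 10.0, 54.3]
tcp_rot: [3.141, 0.003, -0.15]
ft_force: [-7.1, 0.4, 4.9]
opening: 0.007
grip_force: 3.6
```

```bash
python3 -c "
from h import *
stat()"
```

```text
14.7333 pos [482.19  10.01  54.33] rot [ 3.1414  0.0032 -0.1504] box -35.32 -37.74 4.33 f [-7.06  0.35  4.92] 0.007032587389184023
```

Emit:
step_arm([
  [[0.5,0,0,0,-1],[1,0,0,0,-1],[1.5,0,0,0,-1],[1.5,0,0,0,-1]],
])

```text
t: 15.07
eef_pos: [482.3, 10.0, 54.3]
tcp_rot: [3.141, 0.006, -0.15]
ft_force: [-12.7, 1.2, 9.4]
opening: 0.006
grip_force: 6.4
```

Emit:
step_arm([
  [[-20,0,0,0,-1],[-42,0,-10,0,-1],[-45,0,-40,0,-1],[-45,40,-60,0,-1],[-45,80,-70,0,-1],[-45,120,-80,0,-1],[-45,160,-85,0,-1],[-45,200,-85,0,-1]],
])

```text
t: 15.73
eef_pos: [410.7, -183.5, 140.9]
tcp_rot: [3.14, -0.003, -0.15]
ft_force: [0.9, 0.4, -0.6]
opening: 0.007
grip_force: 0.0
```

Emit:
step_arm([
  [[-20,30,0,0,-1],[-30,60,0,0,-1],[-40,90,0,0,-1],[-40,120,0,0,-1],[-40,120,0,0,-1],[-40,120,0,0,-1]],
])

```text
t: 16.23
eef_pos: [352.8, -295.3, 139.4]
tcp_rot: [3.141, -0.001, -0.153]
ft_force: [-0.0, -0.4, 0.0]
opening: 0.008
grip_force: 0.0
```

```bash
python3 - <<'E'
from h import *
im=env.read_camera("side")
cv2.imwrite("pics/c5.png",cv2.resize(im[120:320,150:390],(720,600),interpolation=cv2.INTER_CUBIC))
stat()
E
```

```text
16.2833 pos [ 352.88 -294.14  139.34] rot [-3.1416 -0.     -0.1517] box -117.36 -357.9 89.34 f [ 0.22  0.93 -0.54] 0.003252453494111437
```

View pics/c5.png

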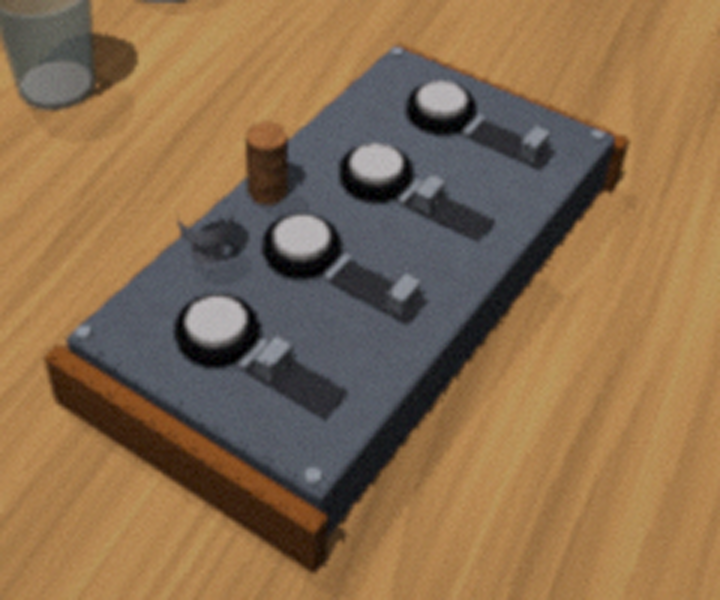

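All four keys are down. Markers 1 (270,355) and 3 (428,192) are home, markers 2 and 4 are back near their far stops, and the cork and stopper are standing.

```bash
python3 -c "
from cell import env
print(env.job_done())"
```

```text
the job is handed in; nothing more can be done
None
```

I pressed all four switches down and they stayed latched; places 1 and 3 are the tired ones (about 5 N against about 10 N or more for 2 and 4), so I pushed their markers fully home, left markers 2 and 4, the cork and the stopper alone, and handed the job in at about 16 s.

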